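# Load the autosampler tray in reverse order

### The arm

A 7-joint arm with a two-finger parallel gripper is mounted at the origin on the work surface. World frame = base frame: x ahead of the robot, y to its left, z up, the work surface at z = 0. Lengths are in m, angles in rad, forces in N, time in s.
With the tool pointing down it reaches from about 0.4 to 0.925 m from the base axis. Payload 4.1 kg.
Tool frame: the origin (TCP) lies at the centre of the arm's flange, where the gripper is bolted on; the fingertips stand 173 mm ahead of it and the grasp point (between the pads) lies 155 mm ahead of it; z points along the fingers, y is the line along which they close (so a half turn about z gives the same grasp; the last joint's range is limited). The gripper opens to 85 mm and grips with 20 to 120 N. Pads are 22 mm wide; open, the fingers measure 114 mm over their backs; the gripper's body (76 mm by 85 mm) begins 54 mm behind the grasp point. The pads swing forward as they close: fully open they stand 13 mm farther back than shut.
Start: joints at [-1.3, 0.398, 0.045, 1.537, -0.019, 1.207, -0.051], TCP at [0.235, 0.606, 0.405] pointing down, gripper open.
Joint ranges: [-2.82, 2.82], [-0.49, 2.23], [-1.37, 1.46], [0, 2.46], [-1.36, 4.5], [0.23, 2], [-2.94, 2.94]. Speed limits (rad/s): [2.57, 2.57, 3.14, 3.14, 3.14, 3.14, 3.14].

### API

Orientations are given as a 3x3 rotation matrix whose columns are the frame's x, y, z axes.
In Python, from station import get_state, read_camera, workorder gives the robot as it stands. The module is installed in compiled form; this text tells all that it offers.
- The arm moves only by the shell command python3 -m crank 'ROWS' [FORCE]. ROWS is JSON, one flat list of numbers, 7 for each row, row after row: the shift along the tool's x, y, z in mm, then the turn, a rotation vector about the tool's x, y, z in rad, then the opening, from 0 (shut) to 1 (fully open). A call has 1 to 8 rows; each row is the pose to reach, as a shift and turn from the pose commanded when the call began, along the tool's axes at that moment; what a row does not reach only later rows make up. A row lasts 1/10 s, in which the tool goes at most 50 mm and 8.59 degrees, less where a joint would pass 70% of its speed; a pose out of reach is approached as far as the arm can. A call with a gripper value outside its range is refused whole. The fingers move at their own pace and stop on an object; FORCE is the grip in N (left out, the last holds). Time passes only in rows, so rows that repeat a pose let the fingers close. It gives the time, the measured TCP pose, the force, the opening and the grip force at its end, in the units of the state.
- get_state(): the state, without advancing time (a new reading comes with each control period).
- read_camera(name): name is "side" or "top" or "wrist"; returns a dict with "frame" (400x640x3 uint8, red, green, blue), "fx", "fy", "cx", "cy" (pixels), "R" (3x3) and "t" (3): a world point X has camera coordinates R X + t. Camera axes: x right, y down, z forward; pixel columns grow to the right and rows downward; lengths in m; the calibration is good to about 2 mm. A picture is of the moment at which its call begins. There is no depth.
- workorder.job_done(): hands the job in; it is judged then, once.
The state is a dict: "time_s": time; "joint_pos": joint angles; "joint_velocities": joint speeds; "joint_efforts": joint torques, N m; "position": TCP position; "tool_rot": TCP orientation; "contact_force": force on the tool from outside, world axes, zero at the start; "ft_torque": the same for the moment, N m; "gripper_width": opening from 0.0 (shut) to 1.0 (fully open); "grasp_force": force on a finger pad.
Only numpy, scipy, OpenCV 4.12 (cv2) and the standard library are available. Lean on these libraries where they do the work, as an engineer would, in place of code of your own. Each camera call takes 0.05 s, during which the arm holds its last target. There are 200 camera calls.

### The job

Move the four vials from the white bench rack into the empty metal autosampler tray, one vial to each bay, in the reverse order: the vial nearest the bench rack's knob goes into the tray bay farthest from the tray's knob, and so on, until the vial farthest from the rack's knob stands in the bay nearest the tray's knob. Set them down upright and let go; never tip a vial over or drop one.

Things in the scene. Friction and masses are not known exactly. Their poses are not given: they have to be found in the camera images.
- bench_rack: white rack, fixed: base plate 60 (x) by 212 mm (y), 4 mm thick, carrying the four blocks in a row. Origin: centre of underside, on the bench; z up. Its places are at x 0, y = -78, -26, +26, +78 mm. At its +y end a tongue with a round black knob (18 mm wide, top 30 mm up, at y = +136 mm). Lies left or right, pointing any way.
- tray: empty steel tray, fixed; 64 (x) by 214 mm (y). Origin: centre of underside, on the bench; z up. Four bays 46 mm square inside, centres at x 0, y = -78, -26, +26, +78 mm; floor 8 mm, top of walls 28 mm above the bench; 6 mm between bays. At its +y end a tongue with a round black knob (18 mm wide, top 34 mm up, at y = +137 mm). Lies left or right, pointing any way.
- vial_a: tall slim amber glass vial, 80 mm high: straight body 24 mm in diameter up to 60 mm, then a short shoulder and a flat aluminium cap 21 mm in diameter (67 to 80 mm). Origin: centre of the underside; z up the axis. Stands loose in block_a at the start, bottom 7 mm above the bench. Weighs 20 to 70 g.
- vial_b: short straight amber glass vial, 52 mm high and 24 mm in diameter all the way up, the cap (black, 38 to 52 mm) as wide as the glass. Origin: centre of the underside; z up the axis. Stands loose in block_b at the start, bottom 7 mm above the bench. Weighs 20 to 70 g.
- vial_c: stout amber glass vial, 62 mm high: body 30 mm in diameter up to 46 mm, with a wide black cap 31 mm in diameter (46 to 62 mm). Origin: centre of the underside; z up the axis. Stands loose in block_c at the start, bottom 7 mm above the bench. Weighs 20 to 70 g.
- vial_d: dropper-shaped amber glass vial, 71 mm high: body 30 mm in diameter up to 44 mm, then a cone to a thin black cap 15 mm in diameter (56 to 71 mm). Origin: centre of the underside; z up the axis. Stands loose in block_d at the start, bottom 7 mm above the bench. Weighs 20 to 70 g.
- block_a: the open square white block that vial_a stands in at the start, 52 mm square and 24 mm high, walls and floor 3 mm, 46 mm square inside; its walls' top is 28 mm above the bench. One of four identical blocks fixed side by side on the bench rack, in an order that changes. Origin: centre of its underside, 4 mm above the bench; axes along the bench rack's.
- block_b: the open square white block that vial_b stands in at the start, 52 mm square and 24 mm high, walls and floor 3 mm, 46 mm square inside; its walls' top is 28 mm above the bench. One of four identical blocks fixed side by side on the bench rack, in an order that changes. Origin: centre of its underside, 4 mm above the bench; axes along the bench rack's.
- block_c: the open square white block that vial_c stands in at the start, 52 mm square and 24 mm high, walls and floor 3 mm, 46 mm square inside; its walls' top is 28 mm above the bench. One of four identical blocks fixed side by side on the bench rack, in an order that changes. Origin: centre of its underside, 4 mm above the bench; axes along the bench rack's.
- block_d: the open square white block that vial_d stands in at the start, 52 mm square and 24 mm high, walls and floor 3 mm, 46 mm square inside; its walls' top is 28 mm above the bench. One of four identical blocks fixed side by side on the bench rack, in an order that changes. Origin: centre of its underside, 4 mm above the bench; axes along the bench rack's.

How it is judged:
By the outcome, as a careful person would: the job done as asked, in the order asked, and still so for the second after the job is handed in, with the robot touching nothing.
It also fails if it takes over 115 s, if anything falls off the work surface, if the arm or the gripper's body presses on something with over 40 N, if the wrist force passes 120 N, or if a joint passes its speed limit or range.

## Working session

There is one attempt and no reset: what is moved stays moved. The work goes in short steps, Python scripts to look and compute and a shell command to move; the robot and the scene stay as the last step left them, time stands still between calls to the robot, and variables do not carry over. Pictures are saved under pics/ and viewed, at most 17 in all, crops included, and the job is handed in when it is done.

```bash
mkdir -p pics
python3 - <<'E'
from station import get_state, read_camera
import cv2,numpy as np
s=get_state()
print(s['time_s'],s['position'],np.round(s['tool_rot'],3).tolist(),s['gripper_width'])
for n in("top","side"):
    c=read_camera(n); cv2.imwrite(f"pics/{n}.png",c['frame'][:,:,::-1]); print(n,c['fx'],c['cx'],c['cy'],np.round(c['R'],3).tolist(),c['t'])
E
```

```text
0.0 [0.23478603 0.60580164 0.40367201] [[-0.932, 0.361, -0.001], [0.361, 0.932, -0.002], [-0.0, -0.002, -1.0]] 1.0012224921824393
top 401.2878590966715 317.6838816246235 194.8325298440451 [[0.017, -1.0, 0.012], [-0.991, -0.019, -0.134], [0.134, -0.01, -0.991]] [-0.04273927  0.56371198  0.91663615]
side 477.316334693358 317.0799845247423 197.84475524794664 [[-0.957, -0.289, 0.01], [-0.221, 0.709, -0.67], [0.186, -0.643, -0.743]] [0.53414963 0.15144812 0.81511115]
```

View pics/top.png

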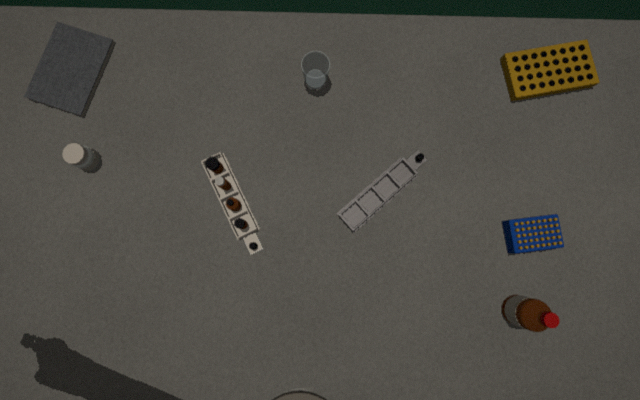

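View pics/side.png

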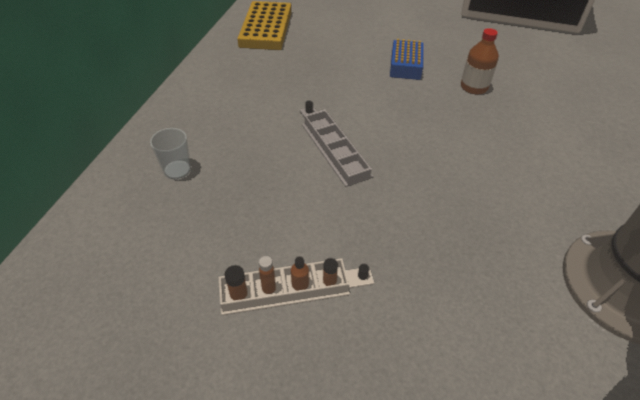

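Top view: rack with its knob at (253,246); from the knob outwards come b (241,224), d (233,203), a (225,185) and c (214,164). The tray's knob is at (419,158) and its farthest bay is near (352,215). The side view shows the same order, so b goes to y=-78, d to -26, a to +26 and c to +78.

```bash
cat > h.py <<'E'
from station import get_state, read_camera
import cv2,numpy as np
from scipy.spatial.transform import Rotation as Ro
def ray(c,u,v):
    R,t=np.array(c['R']),np.array(c['t'])
    d=R.T@np.array([(u-c['cx'])/c['fx'],(v-c['cy'])/c['fy'],1]); return -R.T@t,d
def onz(c,u,v,z):
    o,d=ray(c,u,v); return o+d*(z-o[2])/d[2]
def tri(c1,p1,c2,p2):
    o1,d1=ray(c1,*p1);o2,d2=ray(c2,*p2)
    k=np.linalg.lstsq(np.c_[d1,-d2],o2-o1,rcond=None)[0]
    a,b=o1+d1*k[0],o2+d2*k[1]; return (a+b)/2,np.linalg.norm(a-b)
def proj(c,X):
    p=np.array(c['R'])@X+np.array(c['t']); return c['fx']*p[0]/p[2]+c['cx'],c['fy']*p[1]/p[2]+c['cy']
def go(xyz_grasp,yclose=None):
    """shift (mm) and rotvec for putting the grasp point at xyz, closing along yclose (world 2-vector), tool down"""
    s=get_state();R=np.array(s['tool_rot'])
    y=np.array([*(yclose if yclose is not None else R[:2,1]),0]);y/=np.linalg.norm(y)
    if y@R[:,1]<0:y=-y
    z=np.array([0,0,-1.]);Rn=np.c_[np.cross(y,z),y,z]
    sh=R.T@(np.array(xyz_grasp)-z*.155-np.array(s['position']))*1000
    return np.round(sh,1),np.round(Ro.from_matrix(R.T@Rn).as_rotvec(),3)
E
python3 - <<'E'
from h import *
t,s=read_camera("top"),read_camera("side")
for n,p,q in [("rknob",(253,246),(364,271)),("tknob",(419,158),(309,106))]: print(n,tri(t,p,s,q))
def fr(k,e): # knob, far end
    d=(k-e)[:2]; print(np.linalg.norm(d),np.degrees(np.arctan2(d[1],d[0])))
rk=onz(t,253,246,.03); tk=onz(t,419,158,.034)
re=onz(t,*np.mean([(202,159),(222,152)],0),.02); te=onz(t,*np.mean([(338,215),(354,231)],0),.02)
print(rk,re,tk,te);fr(rk,re);fr(tk,te)
for n,m in[("b",(241,224)),("d",(233,203)),("a",(225,185)),("c",(214,164))]: print(n,onz(t,*m,.06))
uk=(rk-re)/np.linalg.norm(rk-re);ut=(tk-te)/np.linalg.norm(tk-te)
print("rc",rk-uk*.136,"tc",tk-ut*.137,go([*(rk-uk*.136)[:2],.25],[-uk[1],uk[0]]),get_state()['joint_pos'])
w=read_camera("wrist");R=np.array(get_state()['tool_rot']);print("cam in tool",np.round(R.T@(-np.array(w['R']).T@np.array(w['t'])-get_state()['position']),3),np.round(np.array(w['R'])@R,2).tolist(),w['fx'])
E
```

```text
rknob (array([0.44049529, 0.11859465, 0.022592  ]), np.float64(0.0012150638359267978))
tknob (array([ 0.66141939, -0.27864218,  0.0279237 ]), np.float64(0.00035548961397161314))
[0.44106243 0.11754863 0.03      ] [0.65923365 0.22780665 0.02      ] [ 0.65980902 -0.27704059  0.034     ] [ 0.499802   -0.10203266  0.02      ]
0.24444940951648925 -153.1891628160855
0.23712870404768768 -47.56381215354198
b [0.49053344 0.14256625 0.06      ]
d [0.53870279 0.16309734 0.06      ]
a [0.58046535 0.18356998 0.06      ]
c [0.62973184 0.21164942 0.06      ]
rc [0.56234106 0.17883967 0.02444113] tc [ 0.5675264  -0.17610634  0.02592563] (array([-459.7, -279.8,   -0.6]), array([-0.001, -0.   , -0.838])) [-1.30001045  0.39891587  0.04510116  1.5373886  -0.01870369  1.20689267
 -0.05074811]
cam in tool [0.074 0.001 0.031] [[-0.0, 1.0, 0.0], [-0.96, -0.0, -0.29], [-0.29, -0.0, 0.96]] 318.4334594675524
```

```bash
python3 -m crank '[-460,-280,70,0,0,-0.838,1,-460,-280,70,0,0,-0.838,1,-460,-280,70,0,0,-0.838,1,-460,-280,70,0,0,-0.838,1,-460,-280,70,0,0,-0.838,1,-460,-280,70,0,0,-0.838,1,-460,-280,70,0,0,-0.838,1,-460,-280,70,0,0,-0.838,1]' 40
python3 - <<'E'
from h import *
print(go([.562,.179,.18],[.451,-.8925]))
E
```

```text
time_s: 1.05
position: [0.4737, 0.2942, 0.3539]
tool_rot: [[-0.892, -0.452, 0.0], [-0.452, 0.892, 0.0], [-0.001, 0.0, -1.0]]
contact_force: [0.9, 0.6, -0.4]
gripper_width: 1.001
grasp_force: 0.0
(array([ -26.7, -142.7,   18.9]), array([0.   , 0.001, 0.001]))
```

```bash
python3 -m crank '[-27,-143,19,0,0,0,1,-27,-143,19,0,0,0,1,-27,-143,19,0,0,0,1,-27,-143,19,0,0,0,1,-27,-143,19,0,0,0,1]'
python3 - <<'E'
from h import *
w=read_camera("wrist");cv2.imwrite("pics/w1.png",w['frame'][:,:,::-1]);np.save("w1.npy",w,allow_pickle=True)
print(get_state()['position'],[proj(w,np.array(p)) for p in([.562,.179,.03],[.441,.1175,.03])])
E
```

```text
time_s: 1.55
position: [0.562, 0.1793, 0.3345]
tool_rot: [[-0.894, -0.448, -0.001], [-0.448, 0.894, -0.0], [0.001, 0.0, -1.0]]
contact_force: [-0.5, 0.8, -0.4]
gripper_width: 1.003
grasp_force: 0.0
[0.56123499 0.18110685 0.33470189] [(np.float64(322.678175514179), np.float64(186.05346147208732)), (np.float64(321.2932243505818), np.float64(14.799356607606512))]
```

View pics/w1.png

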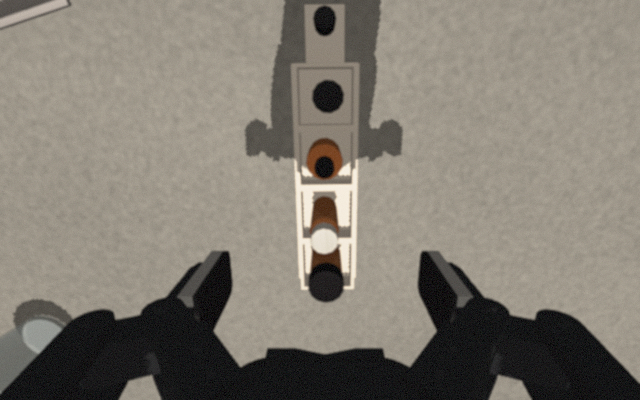

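Wrist view: the knob is at (325,19). The cap tops are b (328,96), d (324,166), a (324,240) and c (326,282), all close to the rack's centre line.

Run:
```python
from h import *
w=np.load("w1.npy",allow_pickle=True).item()
k=onz(w,325,17,.03)
c=[onz(w,*p,.005) for p in[]]
P={}
e=onz(w,329,289,.028)
u=(k-e)[:2];L=np.linalg.norm(u);u/=L;n=np.array([-u[1],u[0]]);print("k",k,"len",L,"u",u)
o=k[:2]-u*.136
for q,p,z in[("b",(328,96),.059),("d",(324,166),.078),("a",(324,240),.087),("c",(326,282),.069)]:
    X=onz(w,*p,z);P[q]=X[:2];print(q,X.round(4),"rack y,x mm",(1000*(X[:2]-o)@u).round(1),(-1000*(X[:2]-o)@n).round(1))
np.savez("v.npz",u=u,**P)
for q,z in[("b",.09),("b",.049)]:print(q,go([*P[q],z],n))
```

```text
k [0.44107474 0.12071412 0.03      ] len 0.24029295992409547 u [-0.8865225  -0.46268549]
b [0.4922 0.1487 0.059 ] rack y,x mm 77.8 1.2
d [0.5366 0.1677 0.078 ] rack y,x mm 29.5 -2.5
a [0.5848 0.1918 0.087 ] rack y,x mm -24.3 -3.5
c [0.6257 0.2141 0.069 ] rack y,x mm -70.9 -2.6
b (array([76.2,  2.2, 89.7]), array([ 0.001, -0.   , -0.013]))
b (array([ 76.2,   2.1, 130.7]), array([ 0.001, -0.   , -0.013]))
```

```bash
python3 -m crank '[76,2,30,0,0,-0.013,1,76,2,50,0,0,-0.013,1,76,2,80,0,0,-0.013,1,76,2,110,0,0,-0.013,1,76,2,123,0,0,-0.013,1,76,2,123,0,0,-0.013,1,76,2,123,0,0,-0.013,0.4,76,2,123,0,0,-0.013,0.4]' 30
python3 - <<'E'
from h import *
w=read_camera("wrist");s=read_camera("side")
cv2.imwrite("pics/c2.png",np.hstack([w['frame'][:,120:520],cv2.resize(s['frame'][180:340,200:400],(400,320)) if 0 else cv2.copyMakeBorder(cv2.resize(s['frame'][180:340,200:400],(400,320)),0,80,0,0,cv2.BORDER_CONSTANT)])[:,:,::-1]);v=np.load("v.npz");print(go([*v['b'],.056]),get_state()['gripper_width'])
E
```

```text
time_s: 2.4
position: [0.4936, 0.1488, 0.2134]
tool_rot: [[-0.886, -0.463, 0.003], [-0.463, 0.886, 0.001], [-0.003, -0.0, -1.0]]
contact_force: [0.1, -0.0, -0.6]
gripper_width: 0.694
grasp_force: 0.0
(array([1. , 0.8, 2.2]), array([-0.   ,  0.003,  0.   ])) 0.5138055214188252
```

View pics/c2.png

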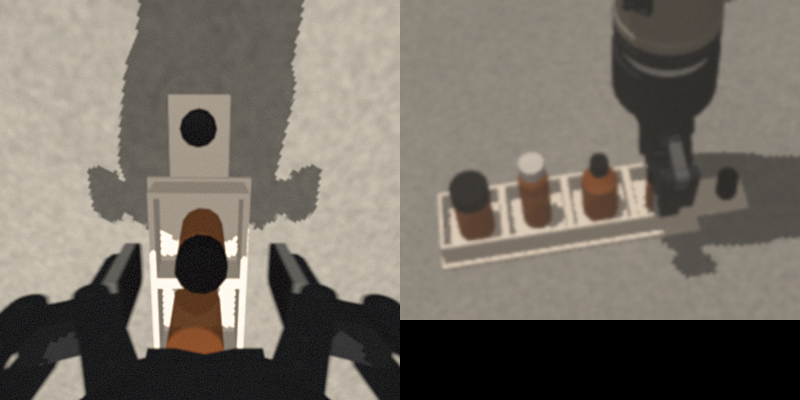

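The open pads straddle the vial; its cap is centred at wrist pixel (320,263), as wanted.

Run:
```python
from h import *
w=read_camera("wrist");s=get_state();X=onz(w,320,262,.059);print(X,go([*X[:2],.055]))
```

```text
[0.48858049 0.14529093 0.059     ] (array([ 5.6, -0.6,  3. ]), array([-0.   ,  0.002,  0.   ]))
```

```bash
python3 -m crank '[4,0,3,0,0,0,0.4,4,0,3,0,0,0,0.4,4,0,3,0,0,0,0.15,4,0,3,0,0,0,0.15,4,0,3,0,0,0,0.15,4,0,3,0,0,0,0.15]' 30;python3 - <<'E'
from h import *
w=read_camera("wrist")
cv2.imwrite("pics/c3.png",w['frame'][:,:,::-1])
E
```

```text
time_s: 3.15
position: [0.4892, 0.1462, 0.2089]
tool_rot: [[-0.886, -0.463, 0.0], [-0.463, 0.886, -0.0], [0.0, -0.0, -1.0]]
contact_force: [-0.6, -0.2, 0.7]
gripper_width: 0.269
grasp_force: 29.6
```

View pics/c3.png

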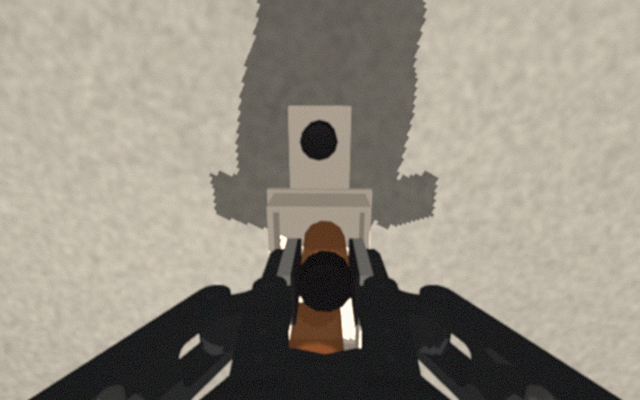

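```bash
python3 -m crank '[0,0,-40,0,0,0,0.15,0,0,-90,0,0,0,0.15,0,0,-130,0,0,0,0.15,0,0,-130,0,0,0,0.15]' 30;python3 - <<'E'
from h import *
t=np.array([np.cos(-.83),np.sin(-.83)])
print(go([.5675,-.176,.184],[-t[1],t[0]]),get_state()['joint_pos'],get_state()['grasp_force'])
E
```

```text
time_s: 3.6
position: [0.4915, 0.1469, 0.3448]
tool_rot: [[-0.886, -0.463, 0.012], [-0.463, 0.886, 0.005], [-0.013, -0.001, -1.0]]
contact_force: [0.1, 0.5, 0.3]
gripper_width: 0.268
grasp_force: 29.6
(array([  82.1, -321.5,    5. ]), array([0.008, 0.011, 1.311])) [-0.50305882  0.21005228  0.14794602  1.93861569 -0.03777835  0.98287469
  1.71417765] 29.631867374118883
```

```bash
python3 -m crank '[82,-320,0,0,0,1.311,0.15,82,-320,0,0,0,1.311,0.15,82,-320,0,0,0,1.311,0.15,82,-320,0,0,0,1.311,0.15,82,-320,0,0,0,1.311,0.15,82,-320,0,0,0,1.311,0.15,82,-320,0,0,0,1.311,0.15,82,-320,0,0,0,1.311,0.15]' 30;python3 - <<'E'
from h import *
t=np.array([np.cos(-.83),np.sin(-.83)])
print(go([.5675,-.176,.184],[-t[1],t[0]]))
E
```

```text
time_s: 4.4
position: [0.5639, -0.1814, 0.3382]
tool_rot: [[-0.743, 0.669, -0.001], [0.669, 0.743, -0.004], [-0.003, -0.004, -1.0]]
contact_force: [-0.8, -1.0, -0.2]
gripper_width: 0.265
grasp_force: 29.7
(array([ 0.9,  6.4, -0.8]), array([-0.003,  0.003,  0.097]))
```

```bash
python3 -m crank '[0,4,0,0,0,0.097,0.15,0,4,0,0,0,0.097,0.15,0,4,0,0,0,0.097,0.15,0,4,0,0,0,0.097,0.15]' 30;python3 - <<'E'
from h import *
w=read_camera("wrist");cv2.imwrite("pics/t1.png",w['frame'][:,:,::-1]);np.save("t1.npy",w,allow_pickle=True)
print(get_state()['position'])
E
```

```text
time_s: 4.8
position: [0.5671, -0.1721, 0.3385]
tool_rot: [[-0.687, 0.727, -0.001], [0.727, 0.687, 0.0], [0.001, -0.0, -1.0]]
contact_force: [0.5, 0.1, -0.6]
gripper_width: 0.268
grasp_force: 29.6
[ 0.56710813 -0.17213154  0.3386852 ]
```

View pics/t1.png

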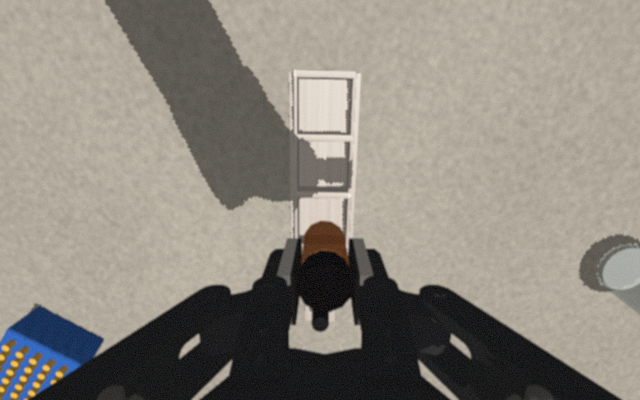

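Wrist view at the tray: the far rim runs (293,72)-(360,73), the dividers are near rows 137 and 195, and the knob shows at about (320,315). The vial is still held unchanged.

Run:
```python
from h import *
w=np.load("t1.npy",allow_pickle=True).item()
e=onz(w,326.5,72,.028)[:2];d1=onz(w,325,137,.028)[:2];d2=onz(w,323,195,.028)[:2]
L,Rr=onz(w,293,72,.028),onz(w,360,73,.028)
print("width",np.linalg.norm(L-Rr),"e-d1",np.linalg.norm(e-d1),"d1-d2",np.linalg.norm(d1-d2))
k=onz(t:=w,320,312,.034)[:2];print("knob",k,np.linalg.norm(k-e))
print("e,d1,d2",e,d1,d2)
tk=np.array([.6600,-.2775]);u=tk-e;print(np.linalg.norm(u));u/=np.linalg.norm(u)
u2=d2-e;print("angles",np.degrees([np.arctan2(u[1],u[0]),np.arctan2(u2[1],u2[0])]))
o=(e+u*.107+d2+ (d1+u*.052))/3;n=np.array([-u[1],u[0]])
print("o",o);np.savez("tr.npz",o=o,u=u)
for y in(-.078,-.026,.026,.078):print(y,o+u*y)
print(go([*(o-u*.078),.12],n))
```

```text
width 0.055011628114339316 e-d1 0.05277144720816083 d1-d2 0.052564992143715086
knob [ 0.65298805 -0.26886169] 0.22651796274254296
e,d1,d2 [ 0.50211323 -0.0999026 ] [ 0.53743347 -0.1391111 ] [ 0.5721632  -0.17856897]
0.23763221441911755
angles [-48.36242163 -48.31592358]
o [ 0.57245071 -0.17880443]
-0.078 [ 0.52062622 -0.12051016]
-0.026 [ 0.55517588 -0.15937301]
0.026 [ 0.58972554 -0.19823586]
0.078 [ 0.6242752  -0.23709871]
(array([69.4,  1.6, 63.7]), array([-0.  , -0.  ,  0.03]))
```

```bash
python3 -m crank '[35,1,0,0,0,0.03,0.15,70,1,20,0,0,0.03,0.15,70,1,45,0,0,0.03,0.15,70,1,70,0,0,0.03,0.15,70,1,70,0,0,0.03,0.15,70,1,70,0,0,0.03,0.15]' 30;python3 - <<'E'
from h import *
w=read_camera("wrist");cv2.imwrite("pics/t2.png",w['frame'][:,:,::-1]);np.save("t2.npy",w,allow_pickle=True)
d=np.load("tr.npz");o=np.array([.572,-.178]);u=d['u']
print(get_state()['position'],get_state()['grasp_force'],go([*(o-u*.078),.0555]),[np.round(proj(w,np.array([*(o-u*y),.028]))) for y in(.101,.078,.052)])
E
```

```text
time_s: 5.45
position: [0.5201, -0.1209, 0.2692]
tool_rot: [[-0.663, 0.748, -0.0], [0.748, 0.663, -0.0], [-0.0, -0.0, -1.0]]
contact_force: [0.2, -0.0, 0.3]
gripper_width: 0.269
grasp_force: 29.6
[ 0.52058849 -0.12108745  0.26994815] 29.65203277330147 (array([ 1.4,  0.5, 59.4]), array([ 0.001,  0.001, -0.   ])) [array([325., 179.]), array([325., 211.]), array([325., 245.])]
```

View pics/t2.png

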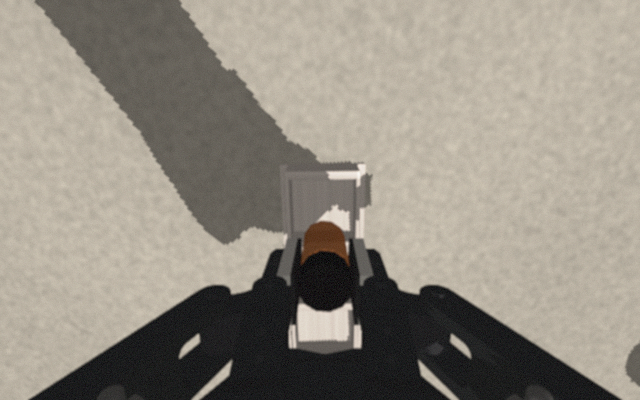

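The far wall's inner edge is at row 179, exactly as predicted, and the walls are centred on column 325. Descending.

```bash
python3 -m crank '[1,0,30,0,0,0,0.15,1,0,50,0,0,0,0.15,1,0,57,0,0,0,0.15,1,0,59,0,0,0,0.15,1,0,59,0,0,0,0.15]' 30;python3 - <<'E'
from h import *
s=get_state();print(s['position'],s['contact_force'])
w=read_camera("side");cv2.imwrite("pics/s3.png",cv2.resize(w['frame'][60:220,250:450],(600,480))[:,:,::-1])
E
```

```text
time_s: 6.0
position: [0.5201, -0.1202, 0.2109]
tool_rot: [[-0.663, 0.749, 0.002], [0.749, 0.663, -0.0], [-0.001, 0.001, -1.0]]
contact_force: [0.8, 0.4, 0.8]
gripper_width: 0.266
grasp_force: 29.7
[ 0.52006092 -0.1202381   0.21092706] [0.77978853 0.41501563 0.78550792]
```

View pics/s3.png

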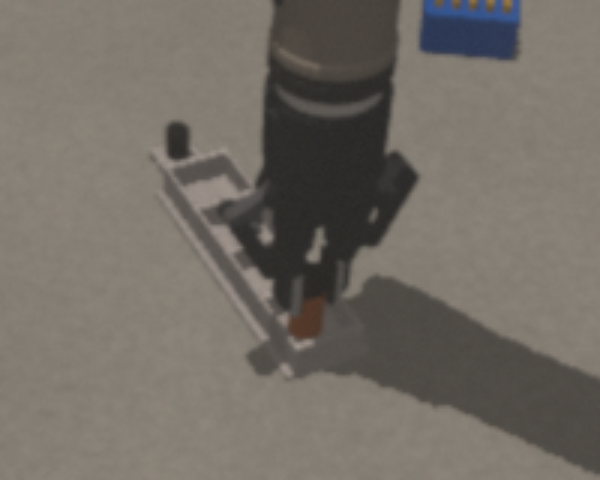

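The vial stands inside the end bay, about 1 mm above the floor. Lowering the last bit, then opening.

```bash
python3 -m crank '[0,0,0.7,0,0,0,0.15,0,0,1.3,0,0,0,0.15,0,0,1.3,0,0,0,0.15]' 30; python3 -m crank '[0,0,0,0,0,0,0.35,0,0,0,0,0,0,0.4,0,0,0,0,0,0,0.55,0,0,0,0,0,0,0.7,0,0,-40,0,0,0,0.9,0,0,-85,0,0,0,1,0,0,-130,0,0,0,1,0,0,-130,0,0,0,1]' 30;python3 - <<'E'
from h import *
w=read_camera("wrist");cv2.imwrite("pics/t4.png",w['frame'][:,:,::-1])
v=np.load("v.npz");u=v['u'];print(get_state()['contact_force'],go([*v['d'],.18],[-u[1],u[0]]))
E
```

```text
time_s: 6.35
position: [0.52, -0.1202, 0.2099]
tool_rot: [[-0.663, 0.749, 0.002], [0.749, 0.663, 0.0], [-0.001, 0.002, -1.0]]
contact_force: [-0.5, 0.2, 5.9]
gripper_width: 0.267
grasp_force: 30.2
time_s: 7.15
position: [0.5216, -0.1211, 0.3446]
tool_rot: [[-0.663, 0.749, 0.012], [0.749, 0.663, -0.001], [-0.009, 0.009, -1.0]]
contact_force: [0.2, 0.1, 0.3]
gripper_width: 0.999
grasp_force: 0.0
[-0.18779827 -0.25911216  0.09033688] (array([205. , 203.1,   6.8]), array([ 1.000e-03,  8.000e-03, -1.327e+00]))
```

View pics/t4.png

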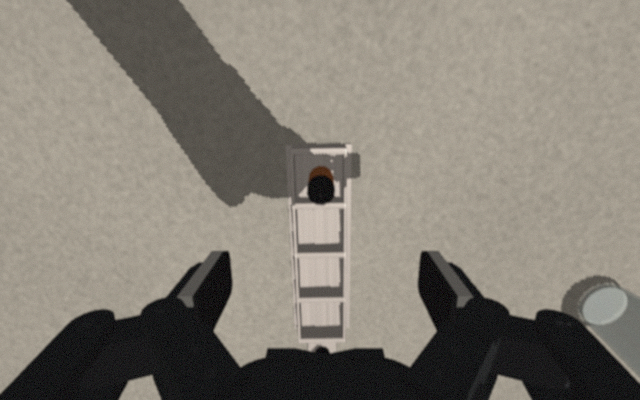

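b stands upright in the far bay (cap at (320,190)). Now vial d.

```bash
python3 -m crank '[205,203,5,0,0,-1.327,1,205,203,5,0,0,-1.327,1,205,203,5,0,0,-1.327,1,205,203,5,0,0,-1.327,1,205,203,5,0,0,-1.327,1,205,203,5,0,0,-1.327,1,205,203,5,0,0,-1.327,1,205,203,5,0,0,-1.327,1]' 30;python3 - <<'E'
from h import *
v=np.load("v.npz");u=v['u'];print(go([*v['d'],.12],[-u[1],u[0]]))
E
```

```text
time_s: 8.0
position: [0.5344, 0.1702, 0.3315]
tool_rot: [[-0.934, -0.357, -0.003], [-0.357, 0.934, -0.001], [0.004, 0.0, -1.0]]
contact_force: [-0.0, -0.9, 0.8]
gripper_width: 1.0
grasp_force: 0.0
(array([-1.4, -3.1, 56.5]), array([ 0.001, -0.004, -0.116]))
```

```bash
python3 -m crank '[0,0,30,0,0,-0.116,1,0,0,57,0,0,-0.116,1,0,0,57,0,0,-0.116,1,0,0,57,0,0,-0.116,1]' 30;python3 - <<'E'
from h import *
w=read_camera("wrist");f=w['frame'];cv2.imwrite("pics/d1.png",f[:,:,::-1]);np.save("d1.npy",w,allow_pickle=True)
E
```

```text
time_s: 8.4
position: [0.535, 0.168, 0.2756]
tool_rot: [[-0.892, -0.453, -0.002], [-0.453, 0.892, -0.001], [0.003, 0.0, -1.0]]
contact_force: [1.0, -0.1, 0.6]
gripper_width: 1.004
grasp_force: 0.0
```

View pics/d1.png

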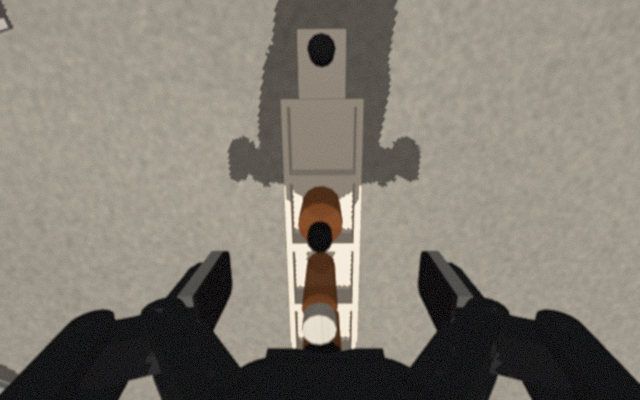

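d's cap top is at (319,237) and a's at (320,326), both upright.

Run:
```python
from h import *
w=np.load("d1.npy",allow_pickle=True).item()
v=np.load("v.npz");u=v['u'];n=[-u[1],u[0]]
for p,z in(((319,236),.078),((320,326),.087)):
    X=onz(w,*p,z);print(X,go([*X[:2],.050],n))
print(v['d'],v['a'])
```

```text
[0.53603464 0.16658707 0.078     ] (array([ 0.3, -1.6, 71.8]), array([ 0.   ,  0.   , -0.011]))
[0.58353759 0.19119504 0.087     ] (array([-53.2,  -1.2,  71.8]), array([ 0.   ,  0.   , -0.011]))
[0.5366435  0.16772111] [0.58482817 0.19182731]
```

```bash
python3 -m crank '[0,-1.5,30,0,0,-0.011,1,0,-1.5,60,0,0,-0.011,0.9,0,-1.5,71,0,0,-0.011,0.6,0,-1.5,71,0,0,-0.011,0.5,0,-1.5,71,0,0,-0.011,0.45,0,-1.5,71,0,0,-0.011,0.2,0,-1.5,71,0,0,-0.011,0.2,0,-1.5,71,0,0,-0.011,0.2]' 30; python3 -m crank '[0,0,0,0,0,0,0.2,0,0,0,0,0,0,0.2]' 30;python3 - <<'E'
from h import *
w=read_camera("wrist");cv2.imwrite("pics/d2.png",w['frame'][150:400,120:520,::-1])
E
```

```text
time_s: 9.25
position: [0.537, 0.1671, 0.2074]
tool_rot: [[-0.886, -0.463, 0.003], [-0.463, 0.886, 0.001], [-0.004, -0.0, -1.0]]
contact_force: [0.0, 0.3, 6.1]
gripper_width: 0.331
grasp_force: 30.7
time_s: 9.45
position: [0.5371, 0.1671, 0.2075]
tool_rot: [[-0.886, -0.463, 0.003], [-0.463, 0.886, 0.001], [-0.004, -0.0, -1.0]]
contact_force: [0.0, -1.1, 6.3]
gripper_width: 0.332
grasp_force: 30.7
```

View pics/d2.png

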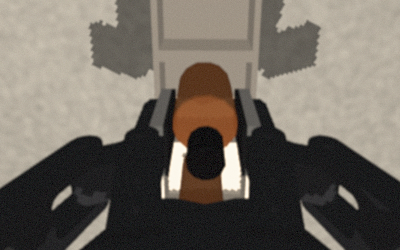

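Held: width 28 mm, 31 N, vial upright. Lifting and carrying to bay 2.

```bash
python3 -m crank '[0,0,-5,0,0,0,0.2,0,0,-30,0,0,0,0.2,0,0,-75,0,0,0,0.2,0,0,-120,0,0,0,0.2,0,0,-120,0,0,0,0.2]' 30;python3 - <<'E'
from h import *
d=np.load("tr.npz");o=np.array([.572,-.178]);u=d['u']
print(go([*(o-u*.026),.165],[-u[1],u[0]]))
E
```

```text
time_s: 10.0
position: [0.5384, 0.1673, 0.3324]
tool_rot: [[-0.886, -0.463, 0.012], [-0.463, 0.887, 0.005], [-0.013, -0.001, -1.0]]
contact_force: [0.8, -0.3, 0.0]
gripper_width: 0.332
grasp_force: 30.0
(array([ 136.5, -296.5,   10.9]), array([0.008, 0.012, 1.325]))
```

```bash
python3 -m crank '[136,-296,0,0,0,1.325,0.2,136,-296,0,0,0,1.325,0.2,136,-296,0,0,0,1.325,0.2,136,-296,0,0,0,1.325,0.2,136,-296,0,0,0,1.325,0.2,136,-296,0,0,0,1.325,0.2,136,-296,0,0,0,1.325,0.2,136,-296,0,0,0,1.325,0.2]' 30;python3 - <<'E'
from h import *
d=np.load("tr.npz");o=np.array([.572,-.178]);u=d['u']
print(go([*(o-u*.026),.10],[-u[1],u[0]]))
E
```

```text
time_s: 10.8
position: [0.5511, -0.1642, 0.3256]
tool_rot: [[-0.743, 0.669, -0.0], [0.669, 0.743, -0.003], [-0.002, -0.003, -1.0]]
contact_force: [-0.4, 0.5, -0.9]
gripper_width: 0.329
grasp_force: 30.0
(array([ 1.2,  6.8, 70.6]), array([-0.003,  0.002,  0.111]))
```

```bash
python3 -m crank '[0,4,0,0,0,0.111,0.2,0,4,20,0,0,0.111,0.2,0,4,60,0,0,0.111,0.2,0,4,70,0,0,0.111,0.2,0,4,70,0,0,0.111,0.2]' 30;python3 - <<'E'
from h import *
d=np.load("tr.npz");o=np.array([.572,-.178]);u=d['u']
print(go([*(o-u*.026),.0535],[-u[1],u[0]]))
E
```

```text
time_s: 11.3
position: [0.5541, -0.155, 0.2538]
tool_rot: [[-0.675, 0.738, -0.005], [0.738, 0.675, 0.001], [0.004, -0.003, -1.0]]
contact_force: [0.1, 0.4, -1.2]
gripper_width: 0.328
grasp_force: 30.0
(array([-3.2, -1.8, 45.2]), array([-0.003, -0.004,  0.014]))
```

```bash
python3 -m crank '[-3,-2,0,0,0,0.014,0.2,-3,-2,20,0,0,0.014,0.2,-3,-2,38,0,0,0.014,0.2,-3,-2,42,0,0,0.014,0.2,-3,-2,42,0,0,0.014,0.2,-3,-2,42,0,0,0.014,0.2]' 30;python3 - <<'E'
from h import *
d=np.load("tr.npz");o=np.array([.572,-.178]);u=d['u']
print(go([*(o-u*.026),.0535],[-u[1],u[0]]))
w=read_camera("side");cv2.imwrite("pics/d3.png",cv2.resize(w['frame'][60:220,250:450],(600,480))[:,:,::-1])
E
```

```text
time_s: 11.9
position: [0.5564, -0.1595, 0.2151]
tool_rot: [[-0.664, 0.747, 0.003], [0.747, 0.664, -0.0], [-0.002, 0.002, -1.0]]
contact_force: [0.8, 0.2, -0.6]
gripper_width: 0.334
grasp_force: 30.0
(array([ 1.8, -0.6,  6.6]), array([0.002, 0.002, 0.   ]))
```

View pics/d3.png

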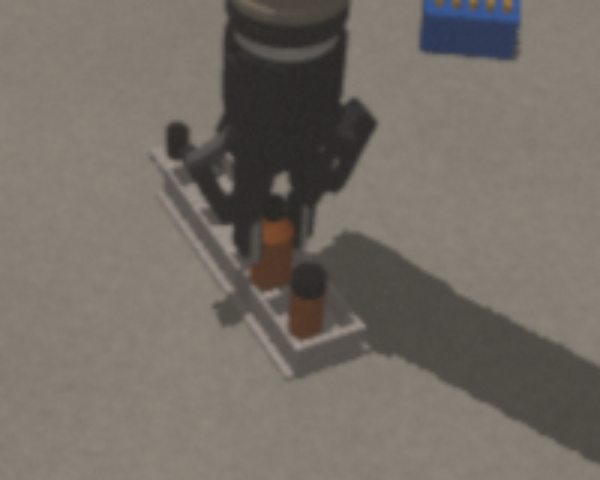

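d is over bay 2 next to b, both upright. Lowering to contact.

```bash
python3 -m crank '[2,-0.5,2,0,0,0,0.2,2,-0.5,4,0,0,0,0.2,2,-0.5,5.5,0,0,0,0.2,2,-0.5,5.5,0,0,0,0.2,2,-0.5,5.5,0,0,0,0.2]' 30
```

```text
time_s: 12.45
position: [0.5541, -0.1579, 0.2085]
tool_rot: [[-0.665, 0.747, 0.0], [0.747, 0.665, 0.0], [0.0, 0.0, -1.0]]
contact_force: [-1.3, 1.1, 4.8]
gripper_width: 0.326
grasp_force: 30.5
```

```bash
python3 -m crank '[0,0,0,0,0,0,0.42,0,0,0,0,0,0,0.5,0,0,0,0,0,0,0.65,0,0,0,0,0,0,0.8,0,0,-40,0,0,0,1,0,0,-85,0,0,0,1,0,0,-130,0,0,0,1,0,0,-130,0,0,0,1]' 30;python3 - <<'E'
from h import *
u=np.load("v.npz")['u'];print(go([.584,.1913,.18],[-u[1],u[0]]))
E
```

```text
time_s: 13.25
position: [0.5561, -0.1594, 0.3445]
tool_rot: [[-0.664, 0.747, 0.013], [0.747, 0.664, -0.002], [-0.01, 0.008, -1.0]]
contact_force: [0.9, -0.2, 0.3]
gripper_width: 0.999
grasp_force: 0.0
(array([243.7, 253.8,   9.2]), array([ 0.   ,  0.014, -1.325]))
```

```bash
python3 -m crank '[244,254,5,0,0,-1.325,1,244,254,5,0,0,-1.325,1,244,254,5,0,0,-1.325,1,244,254,5,0,0,-1.325,1,244,254,5,0,0,-1.325,1,244,254,5,0,0,-1.325,1,244,254,5,0,0,-1.325,1,244,254,5,0,0,-1.325,1]' 30;python3 - <<'E'
from h import *
u=np.load("v.npz")['u'];print(go([.584,.1913,.13],[-u[1],u[0]]))
E
```

```text
time_s: 14.05
position: [0.5801, 0.203, 0.3319]
tool_rot: [[-0.931, -0.366, -0.001], [-0.366, 0.931, 0.006], [-0.001, 0.006, -1.0]]
contact_force: [-1.0, 0.4, -1.2]
gripper_width: 0.992
grasp_force: 0.0
(array([  0.7, -12.6,  46.8]), array([ 0.006,  0.001, -0.106]))
```

```bash
python3 -m crank '[0,-4,0,0,0,-0.106,1,0,-4,30,0,0,-0.106,1,0,-4,46,0,0,-0.106,1,0,-4,46,0,0,-0.106,1,0,-4,46,0,0,-0.106,1]' 30;python3 - <<'E'
from h import *
w=read_camera("wrist");f=w['frame'];cv2.imwrite("pics/a1.png",f[100:400,120:520,::-1]);np.save("a1.npy",w,allow_pickle=True)
u=np.load("v.npz")['u'];print(go([.584,.1913,.055],[-u[1],u[0]]),get_state()['position'],proj(w,np.array([.584,.1913,.087])))
E
```

```text
time_s: 14.55
position: [0.583, 0.1894, 0.2868]
tool_rot: [[-0.895, -0.446, -0.001], [-0.446, 0.895, -0.0], [0.001, 0.0, -1.0]]
contact_force: [0.4, 0.2, 1.0]
gripper_width: 1.002
grasp_force: 0.0
(array([-1.3,  1.3, 77.6]), array([-0.   ,  0.001, -0.019])) [0.58330331 0.18953062 0.2876341 ] (np.float64(324.2335380190054), np.float64(236.1197210040099))
```

View pics/a1.png

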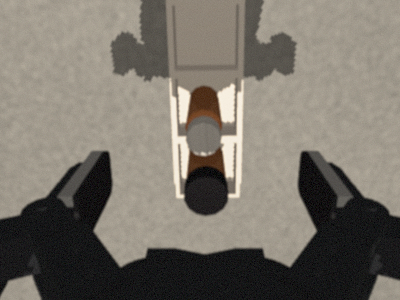

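a's cap is at full-frame (324,237), as predicted; c's is at (326,290).

```bash
python3 - <<'E'
from h import *
w=np.load("a1.npy",allow_pickle=True).item();print("c",onz(w,326,291,.069))
E
python3 -m crank '[-1,1,30,0,0,-0.019,1,-1,1,60,0,0,-0.019,0.9,-1,1,76,0,0,-0.019,0.6,-1,1,76,0,0,-0.019,0.5,-1,1,76,0,0,-0.019,0.4,-1,1,76,0,0,-0.019,0.15,-1,1,76,0,0,-0.019,0.15,-1,1,76,0,0,-0.019,0.15]' 30; python3 -m crank '[0,0,0,0,0,0,0.15,0,0,0,0,0,0,0.15]' 30
```

```text
c [0.6265188 0.2137332 0.069    ]
time_s: 15.4
position: [0.5844, 0.191, 0.213]
tool_rot: [[-0.886, -0.463, 0.003], [-0.463, 0.886, 0.001], [-0.004, -0.0, -1.0]]
contact_force: [0.3, -0.2, 5.3]
gripper_width: 0.267
grasp_force: 29.9
time_s: 15.6
position: [0.5844, 0.191, 0.2129]
tool_rot: [[-0.886, -0.463, 0.003], [-0.463, 0.886, 0.001], [-0.004, -0.0, -1.0]]
contact_force: [-0.5, -0.7, 6.9]
gripper_width: 0.269
grasp_force: 29.9
```

```bash
python3 -m crank '[0,0,-5,0,0,0,0.15,0,0,-30,0,0,0,0.15,0,0,-75,0,0,0,0.15,0,0,-120,0,0,0,0.15,0,0,-120,0,0,0,0.15]' 30;python3 - <<'E'
from h import *
d=np.load("tr.npz");o=np.array([.572,-.178]);u=d['u']
print(go([*(o+u*.026),.175],[-u[1],u[0]]))
E
```

```text
time_s: 16.1
position: [0.5857, 0.1913, 0.3384]
tool_rot: [[-0.886, -0.463, 0.012], [-0.463, 0.887, 0.005], [-0.013, -0.001, -1.0]]
contact_force: [0.7, 0.9, -0.1]
gripper_width: 0.273
grasp_force: 29.5
(array([ 176.8, -346.3,    6.4]), array([0.008, 0.012, 1.325]))
```

```bash
python3 -m crank '[177,-346,0,0,0,1.325,0.15,177,-346,0,0,0,1.325,0.15,177,-346,0,0,0,1.325,0.15,177,-346,0,0,0,1.325,0.15,177,-346,0,0,0,1.325,0.15,177,-346,0,0,0,1.325,0.15,177,-346,0,0,0,1.325,0.15,177,-346,0,0,0,1.325,0.15]' 30;python3 -m crank '[0,0,0,0,0,0.111,0.15,0,0,0,0,0,0.111,0.15,0,0,0,0,0,0.111,0.15,0,0,0,0,0,0.111,0.15]';python3 - <<'E'
from h import *
d=np.load("tr.npz");o=np.array([.572,-.178]);u=d['u']
print(go([*(o+u*.026),.059],[-u[1],u[0]]))
E
```

```text
time_s: 16.9
position: [0.5855, -0.2012, 0.3308]
tool_rot: [[-0.747, 0.665, -0.001], [0.665, 0.747, -0.001], [-0.0, -0.001, -1.0]]
contact_force: [-0.2, 0.5, -0.5]
gripper_width: 0.268
grasp_force: 29.5
time_s: 17.3
position: [0.587, -0.1961, 0.3307]
tool_rot: [[-0.678, 0.735, -0.001], [0.735, 0.678, 0.001], [0.001, 0.0, -1.0]]
contact_force: [0.3, -0.8, -0.7]
gripper_width: 0.267
grasp_force: 29.5
(array([ -2.7,   0.7, 116.7]), array([ 0.   , -0.001,  0.019]))
```

```bash
python3 -m crank '[-2.5,0.5,20,0,0,0.019,0.15,-2.5,0.5,50,0,0,0.019,0.15,-2.5,0.5,80,0,0,0.019,0.15,-2.5,0.5,103,0,0,0.019,0.15,-2.5,0.5,110,0,0,0.019,0.15,-2.5,0.5,110,0,0,0.019,0.15,-2.5,0.5,110,0,0,0.019,0.15]' 30;python3 - <<'E'
from h import *
d=np.load("tr.npz");o=np.array([.572,-.178]);u=d['u']
print(go([*(o+u*.026),.0585],[-u[1],u[0]]))
w=read_camera("side");cv2.imwrite("pics/a3.png",cv2.resize(w['frame'][60:220,250:450],(600,480))[:,:,::-1])
E
```

```text
time_s: 18.0
position: [0.5894, -0.1992, 0.2223]
tool_rot: [[-0.662, 0.75, 0.002], [0.75, 0.662, -0.0], [-0.002, 0.001, -1.0]]
contact_force: [0.1, -0.5, -0.7]
gripper_width: 0.269
grasp_force: 29.5
(array([1.5, 1. , 8.8]), array([ 0.001,  0.002, -0.004]))
```

View pics/a3.png

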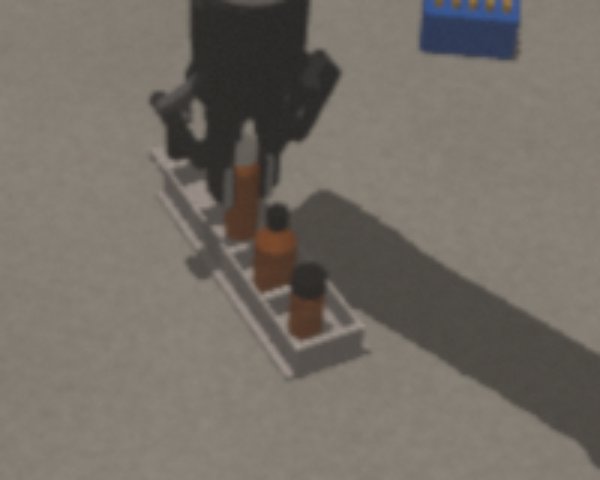

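a is over bay 3; d and b stand upright. Lowering to contact.

```bash
python3 -m crank '[1.5,1,3,0,0,0,0.15,1.5,1,6,0,0,0,0.15,1.5,1,8,0,0,0,0.15,1.5,1,8,0,0,0,0.15,1.5,1,8,0,0,0,0.15]' 30
```

```text
time_s: 18.55
position: [0.5888, -0.1976, 0.214]
tool_rot: [[-0.661, 0.75, 0.001], [0.75, 0.661, 0.001], [-0.0, 0.001, -1.0]]
contact_force: [-2.4, 1.6, 5.2]
gripper_width: 0.27
grasp_force: 30.0
```

```bash
python3 -m crank '[0,0,0,0,0,0,0.36,0,0,0,0,0,0,0.45,0,0,0,0,0,0,0.6,0,0,0,0,0,0,0.8,0,0,-40,0,0,0,1,0,0,-85,0,0,0,1,0,0,-130,0,0,0,1,0,0,-130,0,0,0,1]' 30;python3 - <<'E'
from h import *
u=np.load("v.npz")['u'];print(go([.6262,.2138,.18],[-u[1],u[0]]))
E
```

```text
time_s: 19.35
position: [0.5904, -0.1993, 0.35]
tool_rot: [[-0.661, 0.751, 0.013], [0.751, 0.661, -0.003], [-0.011, 0.007, -1.0]]
contact_force: [0.8, 0.1, -0.8]
gripper_width: 0.997
grasp_force: 0.0
(array([286.6, 299.6,  14.1]), array([-1.00e-03,  1.40e-02, -1.33e+00]))
```

```bash
python3 -m crank '[287,300,10,0,0,-1.33,1,287,300,10,0,0,-1.33,1,287,300,10,0,0,-1.33,1,287,300,10,0,0,-1.33,1,287,300,10,0,0,-1.33,1,287,300,10,0,0,-1.33,1,287,300,10,0,0,-1.33,1,287,300,10,0,0,-1.33,1]' 30;python3 - <<'E'
from h import *
u=np.load("v.npz")['u'];print(go([.6262,.2138,.13],[-u[1],u[0]]))
E
```

```text
time_s: 20.15
position: [0.6224, 0.2028, 0.333]
tool_rot: [[-0.937, -0.35, -0.0], [-0.35, 0.937, 0.0], [0.0, 0.0, -1.0]]
contact_force: [0.6, -0.4, 0.7]
gripper_width: 0.997
grasp_force: 0.0
(array([-7.4,  9. , 48. ]), array([ 0.   , -0.   , -0.124]))
```

```bash
python3 -m crank '[-4,0,0,0,0,-0.124,1,-4,0,30,0,0,-0.124,1,-4,0,46,0,0,-0.124,1,-4,0,46,0,0,-0.124,1,-4,0,46,0,0,-0.124,1]' 30;python3 - <<'E'
from h import *
w=read_camera("wrist");f=w['frame'];cv2.imwrite("pics/c1.png",f[100:400,120:520,::-1])
u=np.load("v.npz")['u'];print(go([.6262,.2138,.061],[-u[1],u[0]]),proj(w,np.array([.6262,.2138,.069])))
g=f[150:300,250:400].max(2)<50
c=max(cv2.findContours(g.astype(np.uint8),0,2)[0],key=cv2.contourArea);p,r=cv2.minEnclosingCircle(c);print(p[0]+250,p[1]+150,r,onz(w,p[0]+250,p[1]+150,.065))
E
```

```text
time_s: 20.65
position: [0.6264, 0.2017, 0.2872]
tool_rot: [[-0.89, -0.457, -0.001], [-0.457, 0.89, -0.0], [0.001, -0.0, -1.0]]
contact_force: [0.1, 0.1, 0.9]
gripper_width: 1.002
grasp_force: 0.0
(array([-4.9, 10.9, 72.1]), array([-0.   ,  0.001, -0.007])) (np.float64(339.5631945739949), np.float64(229.5102285592906))
338.0 231.26667022705078 24.835649490356445 [0.62914556 0.21441625 0.065     ]
```

View pics/c1.png

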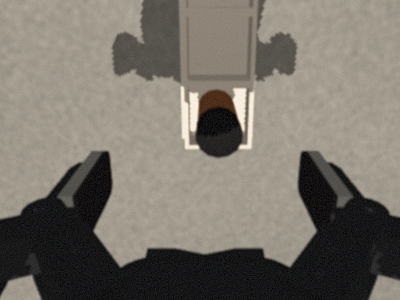

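c is upright with its cap at full-frame (338,231), so I shift about 10 mm sideways before descending.

```bash
python3 -m crank '[-6,10.5,10,0,0,-0.007,1,-6,10.5,40,0,0,-0.007,0.9,-6,10.5,72,0,0,-0.007,0.7,-6,10.5,72,0,0,-0.007,0.5,-6,10.5,72,0,0,-0.007,0.45,-6,10.5,72,0,0,-0.007,0.2,-6,10.5,72,0,0,-0.007,0.2,-6,10.5,72,0,0,-0.007,0.2]' 30; python3 -m crank '[0,0,0,0,0,0,0.2,0,0,0,0,0,0,0.2]' 30
```

```text
time_s: 21.5
position: [0.6275, 0.2145, 0.2171]
tool_rot: [[-0.886, -0.464, 0.003], [-0.464, 0.886, 0.001], [-0.003, -0.0, -1.0]]
contact_force: [-0.1, -0.2, 3.0]
gripper_width: 0.349
grasp_force: 29.8
time_s: 21.7
position: [0.6276, 0.2146, 0.217]
tool_rot: [[-0.886, -0.464, 0.003], [-0.464, 0.886, 0.001], [-0.003, -0.0, -1.0]]
contact_force: [0.6, 1.1, 5.7]
gripper_width: 0.351
grasp_force: 30.1
```

```bash
python3 -m crank '[0,0,-5,0,0,0,0.2,0,0,-30,0,0,0,0.2,0,0,-75,0,0,0,0.2,0,0,-120,0,0,0,0.2,0,0,-120,0,0,0,0.2]' 30;python3 - <<'E'
from h import *
d=np.load("tr.npz");o=np.array([.572,-.178]);u=d['u']
print(go([*(o+u*.078),.185],[-u[1],u[0]]))
E
```

```text
time_s: 22.2
position: [0.6292, 0.2146, 0.343]
tool_rot: [[-0.886, -0.463, 0.012], [-0.463, 0.886, 0.005], [-0.013, -0.001, -1.0]]
contact_force: [0.5, -0.6, -0.3]
gripper_width: 0.35
grasp_force: 29.8
(array([ 213.7, -397.1,    0.7]), array([0.008, 0.012, 1.326]))
```

```bash
python3 -m crank '[214,-397,0,0,0,1.326,0.2,214,-397,0,0,0,1.326,0.2,214,-397,0,0,0,1.326,0.2,214,-397,0,0,0,1.326,0.2,214,-397,0,0,0,1.326,0.2,214,-397,0,0,0,1.326,0.2,214,-397,0,0,0,1.326,0.2,214,-397,0,0,0,1.326,0.2]' 30;python3 - <<'E'
from h import *
d=np.load("tr.npz");o=np.array([.572,-.178]);u=d['u']
print(go([*(o+u*.078),.185],[-u[1],u[0]]))
E
```

```text
time_s: 23.0
position: [0.6214, -0.1873, 0.3349]
tool_rot: [[-0.749, 0.662, -0.001], [0.662, 0.749, 0.001], [0.001, -0.0, -1.0]]
contact_force: [0.9, 0.4, -0.3]
gripper_width: 0.356
grasp_force: 29.8
(array([-34.2, -35.1,  -5.1]), array([-0.   , -0.001,  0.12 ]))
```

```bash
python3 -m crank '[-34,-35,0,0,0,0.12,0.2,-34,-35,0,0,0,0.12,0.2,-34,-35,0,0,0,0.12,0.2,-34,-35,0,0,0,0.12,0.2,-34,-35,0,0,0,0.12,0.2]' 30;python3 - <<'E'
from h import *
d=np.load("tr.npz");o=np.array([.572,-.178]);u=d['u']
print(go([*(o+u*.078),.063],[-u[1],u[0]]))
E
```

```text
time_s: 23.5
position: [0.6252, -0.2322, 0.335]
tool_rot: [[-0.672, 0.741, -0.0], [0.741, 0.672, 0.002], [0.002, 0.001, -1.0]]
contact_force: [-0.5, 1.1, 0.0]
gripper_width: 0.351
grasp_force: 29.8
(array([ -2.3,  -3.9, 116.9]), array([ 0.001, -0.002,  0.01 ]))
```

```bash
python3 -m crank '[-2,-4,20,0,0,0.01,0.2,-2,-4,50,0,0,0.01,0.2,-2,-4,80,0,0,0.01,0.2,-2,-4,103,0,0,0.01,0.2,-2,-4,109,0,0,0.01,0.2,-2,-4,109,0,0,0.01,0.2,-2,-4,109,0,0,0.01,0.2]' 30;python3 - <<'E'
from h import *
d=np.load("tr.npz");o=np.array([.572,-.178]);u=d['u']
print(go([*(o+u*.078),.0625],[-u[1],u[0]]))
E
```

```text
time_s: 24.2
position: [0.6238, -0.2383, 0.2279]
tool_rot: [[-0.662, 0.749, 0.002], [0.749, 0.662, -0.001], [-0.002, 0.001, -1.0]]
contact_force: [-0.4, -0.3, -0.8]
gripper_width: 0.352
grasp_force: 29.8
(array([ 1.5,  1.3, 10.4]), array([ 0.001,  0.002, -0.003]))
```

```bash
python3 -m crank '[1.5,1,4,0,0,0,0.2,1.5,1,7,0,0,0,0.2,1.5,1,9.5,0,0,0,0.2,1.5,1,9.5,0,0,0,0.2,1.5,1,9.5,0,0,0,0.2]' 30
```

```text
time_s: 24.7
position: [0.6232, -0.2369, 0.2181]
tool_rot: [[-0.662, 0.75, 0.001], [0.75, 0.662, 0.0], [-0.001, 0.001, -1.0]]
contact_force: [-1.7, 0.9, 5.5]
gripper_width: 0.35
grasp_force: 30.1
```

```bash
python3 -m crank '[0,0,0,0,0,0,0.44,0,0,0,0,0,0,0.52,0,0,0,0,0,0,0.65,0,0,0,0,0,0,0.85,0,0,-40,0,0,0,1,0,0,-85,0,0,0,1,0,0,-130,0,0,0,1,0,0,-150,0,0,0,1]' 30;python3 -m crank '[-60,0,-20,0,0,0,1,-60,0,-20,0,0,0,1,-60,0,-20,0,0,0,1,-60,0,-20,0,0,0,1]';python3 - <<'E'
from h import *
w=read_camera("wrist");s=read_camera("side")
cv2.imwrite("pics/fin.png",np.hstack([w['frame'][:,120:520],cv2.resize(s['frame'][70:230,250:410],(400,400))])[:,:,::-1])
E
```

```text
time_s: 25.5
position: [0.6235, -0.2377, 0.3719]
tool_rot: [[-0.661, 0.75, 0.007], [0.75, 0.661, -0.002], [-0.006, 0.003, -1.0]]
contact_force: [0.2, -0.6, 1.0]
gripper_width: 0.997
grasp_force: 0.0
time_s: 25.9
position: [0.6621, -0.2815, 0.3861]
tool_rot: [[-0.661, 0.75, -0.001], [0.75, 0.661, 0.001], [0.002, -0.0, -1.0]]
contact_force: [0.1, 0.0, -0.2]
gripper_width: 1.0
grasp_force: 0.0
```

View pics/fin.png

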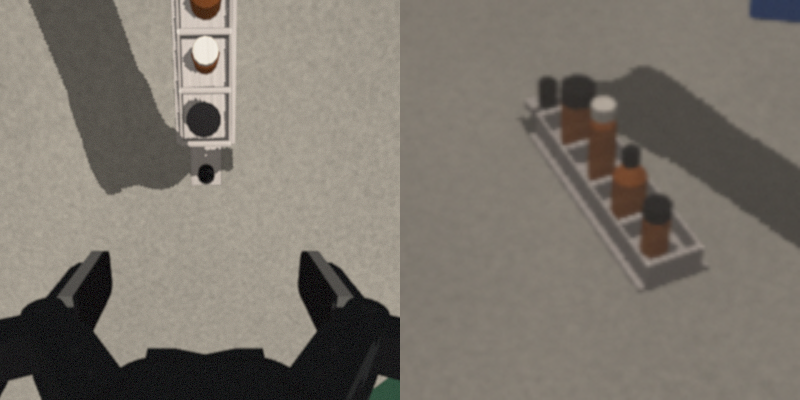

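All four vials stand upright, one per bay: from the tray's knob c, a, d, b. The gripper is clear.

```bash
python3 -c "
from station import workorder
print(workorder.job_done())"
```

```text
the job is handed in; nothing more can be done
None
```

The four vials stand upright and released in the tray in reverse order (from the tray's knob: c, a, d, b), and the job was handed in at about 26 s of robot time; the hand-in call gave no verdict.

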